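# Clamp an imaging chamber in a microscope stage with a torque-limiting knob

### The arm

A 6-joint arm with a two-finger parallel gripper is mounted at the origin on the work surface. World frame = base frame: x ahead of the robot, y to its left, z up, the work surface at z = 0. Lengths are in m, angles in rad, forces in N, time in s.
With the tool pointing down it reaches from about 0.325 to 0.875 m from the base axis. Payload 4.4 kg.
Tool frame: the origin (TCP) lies midway between the tips of the shut fingers; the grasp point (between the pads) lies 19 mm behind it; z points along the fingers, x is the direction in which the jaws open and shut, and the axes are right-handed (so a half turn about z gives the same grasp; the last joint's range is limited). The gripper opens to 85 mm and grips with 20 to 120 N. Pads are 22 mm wide; open, the fingers measure 114 mm over their backs; the gripper's body (76 mm by 85 mm) begins 54 mm behind the grasp point. The pads swing forward as they close: fully open they stand 13 mm farther back than shut.
Start: joints at [1.109, 0.207, 1.542, -0, 1.393, -0.15], TCP at [0.176, 0.547, 0.202] pointing down, gripper open.
Joint ranges: [-2.73, 2.73], [-0.86, 2.22], [0.23, 2.46], [-1.11, 4.25], [0.08, 2.63], [-2.82, 2.82]. Speed limits (rad/s): [2.79, 2.79, 3.14, 3.14, 3.14, 3.14].

### API

Orientations are given as a unit quaternion [w, x, y, z].
In Python, from station import manip, optics, ticket, look_for gives the robot as it stands.
- The arm moves only by the shell command python3 -m creep 'ROWS' [OPENING] [FORCE]. ROWS is JSON, one flat list of numbers, 4 for each row, row after row: the shift along the world's x, y, z in mm, then the turn about the world's z in degrees. In form: [dx, dy, dz, spin, dx, dy, dz, spin, ...]. A call has 1 to 20 rows; each row is the pose to reach, as a shift and turn from the pose commanded when the call began; what a row does not reach only later rows make up. A row lasts 1/10 s, in which the tool goes at most 50 mm and 8.59 degrees, less where a joint would pass 70% of its speed; a pose out of reach is approached as far as the arm can. A call with a gripper value outside its range is refused whole. OPENING is the gripper's target within -1 to 1 (shut at 1, half-way at 0, fully open at -1), set as the call begins (- or left out, the last holds). The fingers move at their own pace and stop on an object; FORCE is the grip in N (left out, the last holds). Time passes only in rows, so rows that repeat a pose let the fingers close. It gives the time, the measured TCP pose, the force and the opening at its end, in the units of the state.
- manip.read_state(): the state, without advancing time (a new reading comes with each control period).
- optics.camera(name): name is "scene" or "side" or "wrist"; returns (picture, depth): 384x512x3 uint8, red, green, blue; 384x512 float32, m along the optical axis (not along the pixel's ray), 0 where there is no reading.
- optics.camera_params(name): a dict with "intrinsics" (3x3 intrinsics, pixels), "eye" and "rotation" of the camera in the world; the wrist camera has in their place "T_tool_cam" (4x4, takes a point from camera to tool coordinates, whose origin is the TCP and whose axes are the tool frame's). Camera axes: x right, y down, z forward; pixel columns grow to the right and rows downward; lengths in m; the calibration is good to about 2 mm. A picture is of the moment at which its call begins: read the wrist's pose just before it. camera_params takes no time and is no camera call.
- ticket.job_done(): hands the job in, once; it reports no verdict.
Trained networks look in the newest picture that a camera, given by its name, has taken for a name from the list of things; names that differ only in an ending like _2 or _b are one class to them, and where a whole thing is asked for, a point or a joint stands for the part that bears it (a point fixed in the world has none). Each returns a list of dicts, best first, with "p" (0 to 1); they miss things now and then, are a little off and sometimes report something else, mostly with a low value. They report only what shows in the picture. A call takes as long as a camera call. They do not tell look-alikes from the thing itself.
- look_for(name, camera): "bbox" ([left, top, right, bottom] in pixels, round what is visible of it).
The state is a dict: "time_s": time; "qpos": joint angles; "dq": joint speeds; "tau": joint torques, N m; "position": TCP position; "tcp_rot": TCP orientation; "ft_force": force on the tool from outside, world axes, zero at the start; "moment": the same for the moment, N m; "finger_gap": opening from 0.0 (shut) to 1.0 (fully open).
Only numpy, scipy, OpenCV 4.12 (cv2) and the standard library are available. Lean on these libraries where they do the work, as an engineer would, in place of code of your own. Each camera call takes 0.05 s, during which the arm holds its last target. There are 200 camera calls.

### The job

Pick up the square steel imaging chamber and set it, window up and squared up, in the slot of the microscope stage so that its window lies over the stage's light hole, and let go of it. Then turn the stage's clamp knob clockwise, regripping as needed, until the jaw holds the chamber against the fixed rail and the knob slips and clicks; stop after the first click or two, for a fourth click would overwork it, and let go. Set the chamber down gently and leave everything else where it is.

Things in the scene. Friction and masses are not known exactly. Their poses are not given: they have to be found in the camera images.
- chamber_center (a point): The imaging chamber: loose steel block, square, 50 x 50 mm, 28 mm high, about 0.25 kg, with a round glass window in its top. The point is its middle (14 mm up); x and y square to its side faces, z up. Any side may face the rail. Three pieces of like size stand near one another and swap places; this is the only square, low one.
- seat (a point): Point on the plate's top at the middle of the light hole (black disc, 34 mm across); the clamped chamber's middle belongs above it. x runs along the slot, +y points to jaw and knob, z up. The slot lies between the fixed rail (25 mm from here, -y side) and the moving jaw, in y 57 to 66 mm wide at the start (it varies), open at both x ends and from above.
- rail_face (a point): Middle of the fixed rail's face towards the jaw, at plate height; axes as the seat's. The rail is an aluminium bar 80 mm long in x, 12 mm thick, 12 mm high. The jaw facing it, 50 mm long, 12 mm thick, 14 mm high, has a springy black pad (about 2 mm of give). A rack moves it 6 mm towards the rail per rad of clockwise turning; it pushes the loose chamber ahead of it to the rail and stays where it is left.
- knob_grip (a point): The clamp knob, black, upright axis: hub 54 mm across, 12 mm high, and on it a wing 46 mm long, 12 mm thick, 27 mm high, to be gripped across its thickness from above. The point: on the axis, 15 mm above the hub's top, 12 mm below the wing's top, 61.5 mm above the plate, 120 mm from the seat along its +y; x runs along the wing, z up. Clockwise from above closes the jaw, anticlockwise opens it.
- knob (a joint): Slip of the knob on its pinion, rad: about 0 while they turn together, then 0.39 more with each click. Running the jaw takes about 0.18 N m; when the chamber is clamped (after 1.4 to 3.2 rad of turning) the torque rises to about 0.27 N m, then the knob slips and clicks: at each click the torque drops to about zero and rises again.
- stage: The fixed stage: dark steel plate, 160 mm in x, 240 mm in y, its top 35 mm above the bench; carries rail, jaw, knob and, under the knob, a white gear housing 84 mm long in x, 80 mm in y, 30 mm high above the plate. Origin on the bench, 45 mm from the seat along its +y; axes as the seat's.
- round_cell_top (a point): Bystander: round steel cell, 50 mm across, 28 mm high, loose on the bench; the point is the middle of its top.
- filter_cube_top (a point): Bystander: black filter cube, 38 x 38 mm and 44 mm high, loose on the bench; the point is the middle of its top.
- objective: Bystander: steel objective lens standing on the bench, 30 mm across, 50 mm high; origin under its middle.
- driver: Bystander: screwdriver, 150 mm long, lying on the bench.
- oil: Bystander: small bottle, 32 mm across, 60 mm high; origin under its middle.
- dish: Bystander: shallow clear dish, 90 mm across, 15 mm high; origin under its middle.
Things that resemble listed ones, but are neither listed nor needed, are in the scene too. Leave any purple look-alike of the part that bears chamber_center alone.

How it is judged:
By the outcome, as a careful person would: the job done as asked, in the order asked, and still so for the second after the job is handed in, with the robot touching nothing.
It also fails if it takes over 72 s, if anything falls off the work surface, if the arm or the gripper's body presses on something with over 40 N, if the wrist force passes 120 N, or if a joint passes its speed limit or range.

## Working session

There is one attempt and no reset: what is moved stays moved. The work goes in short steps, Python scripts to look and compute and a shell command to move; the robot and the scene stay as the last step left them, time stands still between calls to the robot, and variables do not carry over. Pictures are saved under pics/ and viewed, on a budget of 10 in all, crops included, one or two more only if the job needs it, and the job is handed in when it is done.

```bash
mkdir -p pics; cat > h.py <<'E'
import numpy as np, cv2
from scipy.spatial.transform import Rotation as R
from station import manip, optics, ticket, look_for
def cam(n):
    s=manip.read_state(); im,d=optics.camera(n); p=optics.camera_params(n)
    K=np.array(p["intrinsics"])
    if n=="wrist":
        q=s["tcp_rot"]; T=np.eye(4); T[:3,:3]=R.from_quat([q[1],q[2],q[3],q[0]]).as_matrix(); T[:3,3]=s["position"]
        T=T@np.array(p["T_tool_cam"]); Rm,e=T[:3,:3],T[:3,3]
    else: Rm,e=np.array(p["rotation"]),np.array(p["eye"])
    return im,d,K,Rm,e
def pts(d,K,Rm,e):
    v,u=np.mgrid[:d.shape[0],:d.shape[1]]
    c=np.stack([(u-K[0,2])/K[0,0]*d,(v-K[1,2])/K[1,1]*d,d],-1)
    return c@Rm.T+e
def save(im,name): cv2.imwrite("pics/"+name,im[...,::-1])
E
python3 - <<'E'
from h import *
out=[]
for n in("scene","side","wrist"):
    im,d,K,Rm,e=cam(n); P=pts(d,K,Rm,e); out.append(im); print(n,e.round(3),Rm[:,2].round(2))
    for t in("chamber_center","stage","knob_grip","round_cell_top","filter_cube_top","rail_face"):
        for r in look_for(t,n)[:3]:
            b=r["bbox"]; u,v=int((b[0]+b[2])/2),int((b[1]+b[3])/2)
            print(n,t,round(r["p"],2),np.round(b),P[min(v,383),min(u,511)].round(3))
save(cv2.resize(np.hstack(out[:2]),(800,300)),"a.png"); save(out[0],"s.png");save(out[1],"sd.png");save(out[2],"w.png")
s=manip.read_state();print(s)
E
```

```text
Traceback (most recent call last):
  File "h.py", line 15, in pts
    return c@Rm.T+e
           ~^~~~~
ValueError: matmul: Input operand 1 has a mismatch in its core dimension 0, with gufunc signature (n?,k),(k,m?)->(n?,m?) (size 4 is different from 3)
```

```bash
sed -i 's/else: Rm,e=.*/else: q=p["rotation"]; Rm,e=R.from_quat([q[1],q[2],q[3],q[0]]).as_matrix(),np.array(p["eye"])/' h.py
python3 - <<'E'
from h import *
out=[]
for n in("scene","side","wrist"):
    im,d,K,Rm,e=cam(n); P=pts(d,K,Rm,e); out.append(im); print(n,e.round(3),Rm[:,2].round(2))
    for t in("chamber_center","stage","knob_grip","round_cell_top","filter_cube_top"):
        for r in look_for(t,n)[:3]:
            b=r["bbox"]; u,v=int((b[0]+b[2])/2),int((b[1]+b[3])/2)
            print(n,t,round(r["p"],2),np.round(b),P[min(v,383),min(u,511)].round(3))
save(cv2.resize(out[0],(800,600)),"s.png");save(cv2.resize(out[1],(800,600)),"sd.png");save(out[2],"w.png")
s=manip.read_state();print(s)
E
```

```text
scene [ 1.122 -0.456  0.912] [-0.55  0.3  -0.78]
scene chamber_center 0.91 [168. 220. 198. 243.] [ 0.527 -0.323  0.028]
scene chamber_center 0.91 [171. 162. 200. 184.] [ 0.374 -0.253  0.029]
scene chamber_center 0.76 [124. 285. 160. 321.] [ 0.643 -0.459  0.029]
scene stage 0.9 [292. 137. 410. 220.] [0.589 0.071 0.044]
scene knob_grip 0.87 [368. 138. 396. 165.] [0.598 0.138 0.109]
scene round_cell_top 0.84 [237. 214. 260. 241.] [ 0.585 -0.195  0.027]
scene filter_cube_top 0.8 [214. 172. 237. 193.] [ 0.457 -0.187  0.041]
scene filter_cube_top 0.4 [114. 182. 125. 231.] [ 0.382 -0.422  0.013]
side [0.308 0.589 0.695] [ 0.26 -0.73 -0.63]
side chamber_center 0.9 [285. 159. 308. 182.] [ 0.506 -0.317  0.028]
side chamber_center 0.81 [332. 188. 355. 210.] [ 0.357 -0.229  0.029]
side chamber_center 0.58 [260. 136. 281. 154.] [ 0.621 -0.433  0.023]
side stage 0.67 [162. 224. 279. 326.] [0.554 0.134 0.067]
side knob_grip 0.88 [196. 261. 218. 288.] [0.566 0.162 0.099]
side round_cell_top 0.75 [251. 189. 270. 204.] [ 0.57  -0.174  0.027]
side filter_cube_top 0.84 [297. 198. 313. 219.] [ 0.444 -0.162  0.028]
wrist [0.107 0.57  0.374] [ 0.27 -0.09 -0.96]
{'time_s': 0.95, 'qpos': array([ 1.10848699e+00,  2.06583849e-01,  1.54149496e+00, -2.05832732e-05,
        1.39347450e+00, -1.50515301e-01]), 'dq': array([ 1.72402679e-03,  4.40783359e-05, -8.21404055e-04, -8.51945753e-04,
       -5.29173153e-04,  2.57190244e-04]), 'tau': array([-3.40132719e-04, -3.83051383e+01, -2.91977119e+01, -3.21622028e-04,
        7.85370576e-04,  1.42317731e-05]), 'position': array([0.17642273, 0.54727998, 0.20229325]), 'tcp_rot': array([-7.59572537e-08,  8.08320236e-01,  5.88743064e-01,  2.21266240e-05]), 'ft_force': array([-0.59767477, -0.80998921,  0.16871277]), 'moment': array([-0.00867066,  0.04137177,  0.03361975]), 'finger_gap': 1.0032308915575587}
```

View pics/s.png

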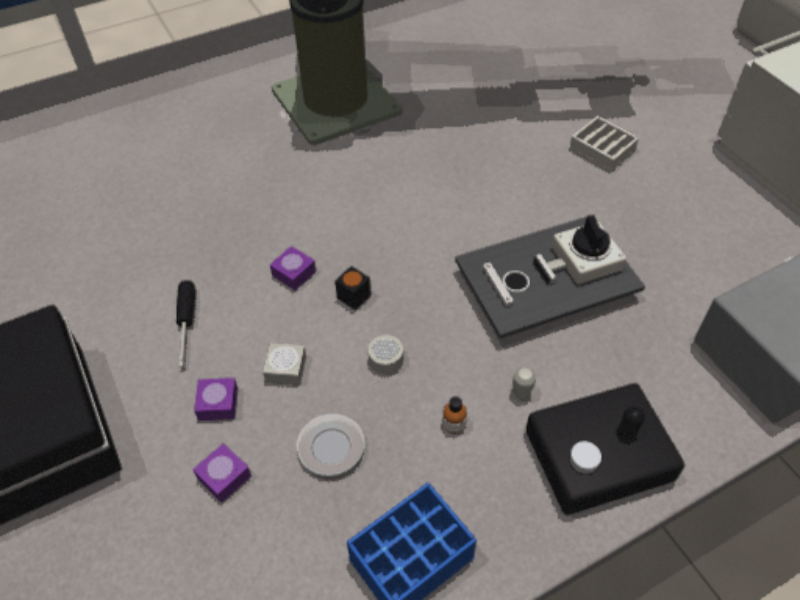

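View pics/sd.png

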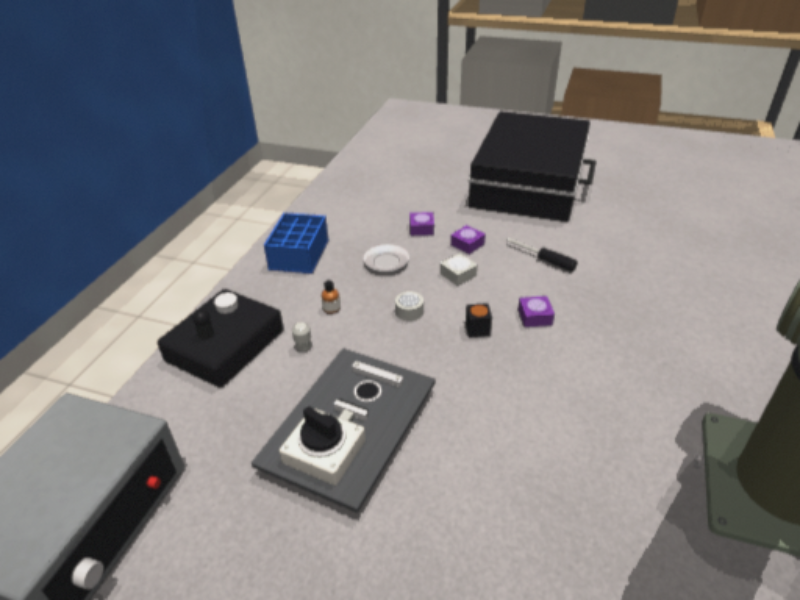

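```bash
python3 - <<'E'
from h import *
def rect(P,m):
    q=P[m][:,:2]; 
    r=cv2.minAreaRect((q*1000).astype(np.float32)); return len(q),np.round(r[0],1),np.round(r[1],1),round(r[2],1),P[m][:,2].mean().round(4)
crops=[]
for n in("scene","side"):
    im,d,K,Rm,e=cam(n); P=pts(d,K,Rm,e); X,Y,Z=P[...,0],P[...,1],P[...,2]
    def box(x0,x1,y0,y1,z0,z1): return (X>x0)&(X<x1)&(Y>y0)&(Y<y1)&(Z>z0)&(Z<z1)&(d>0)
    sat=im.max(-1).astype(int)-im.min(-1)
    print(n,"bench z",Z[box(.4,.7,-.3,-.1,-.02,.02)].mean().round(4))
    print(" chamber",rect(P,box(.46,.56,-.37,-.27,.023,.036)&(sat<40)))
    print(" purple z",np.percentile(Z[box(.3,.45,-.3,-.2,.02,.04)],[10,50,90]))
    print(" plate",rect(P,box(.45,.72,-.05,.25,.03,.04)))
    st=box(.45,.72,-.05,.25,.042,.06); 
    nl,lab,stt,c=cv2.connectedComponentsWithStats(st.astype(np.uint8))
    for i in range(1,nl):
        if stt[i,4]>15: print("  st",rect(P,lab==i),c[i].round())
    print(" wing",rect(P,box(.45,.72,.05,.25,.08,.12)),' hub/wing top',np.percentile(Z[box(.45,.72,.05,.25,.08,.12)],[90]))
    w=cv2.boundingRect(box(.46,.58,-.40,-.15,.023,.05).astype(np.uint8)); x,y,ww,hh=w
    crops.append(cv2.resize(im[y-15:y+hh+15,x-15:x+ww+15],(390,300),interpolation=cv2.INTER_CUBIC))
    if n=="scene": b=(285,130,417,225)
    else: b=(155,215,285,335)
    crops.append(cv2.resize(im[b[1]:b[3],b[0]:b[2]],(390,300),interpolation=cv2.INTER_CUBIC))
save(np.vstack([np.hstack(crops[:2]),np.hstack(crops[2:])]),"crop.png")
E
```

```text
scene bench z 0.0006
 chamber (470, array([ 520.1, -324.2]), array([50.4, 53.1]), 56.2, np.float64(0.0277))
 purple z [0.02409024 0.02781987 0.03057596]
 plate (3810, array([571.1,  87.2]), array([242.7, 163.3]), 82.9, np.float64(0.0351))
  st (433, array([595.4, 117.9]), array([126.3,  74.2]), 36.4, np.float64(0.0499)) [365. 170.]
  st (166, array([561.5,   1.7]), array([13.2, 84. ]), 83.1, np.float64(0.0469)) [319. 181.]
  st (17, array([713.1, -45.7]), array([13.6,  7.5]), 1.6, np.float64(0.049)) [339. 237.]
 wing (335, array([581.3, 150. ]), array([52.9, 50. ]), 36.3, np.float64(0.0918))  hub/wing top [0.10862965]
side bench z -0.0006
 chamber (186, array([ 514.9, -322.2]), array([51.6, 50.7]), 58.8, np.float64(0.0266))
 purple z [0.02373163 0.02654878 0.02816857]
 plate (4447, array([610.5,  83.8]), array([241.3, 246.1]), 82.9, np.float64(0.034))
  st (28, array([709.4, -44.3]), array([10.6, 20.9]), 89.6, np.float64(0.046)) [191. 212.]
  st (162, array([557.3,   3.4]), array([14.9, 80.1]), 82.3, np.float64(0.0457)) [241. 238.]
  st (169, array([568.2,  87. ]), array([29.1, 49. ]), 82.6, np.float64(0.0466)) [224. 262.]
  st (316, array([560. , 175.6]), array([112. ,  56.2]), 36.2, np.float64(0.0513)) [208. 296.]
 wing (421, array([575.4, 154.5]), array([52.7, 49.7]), 57.1, np.float64(0.0923))  hub/wing top [0.10712983]
```

View pics/crop.png

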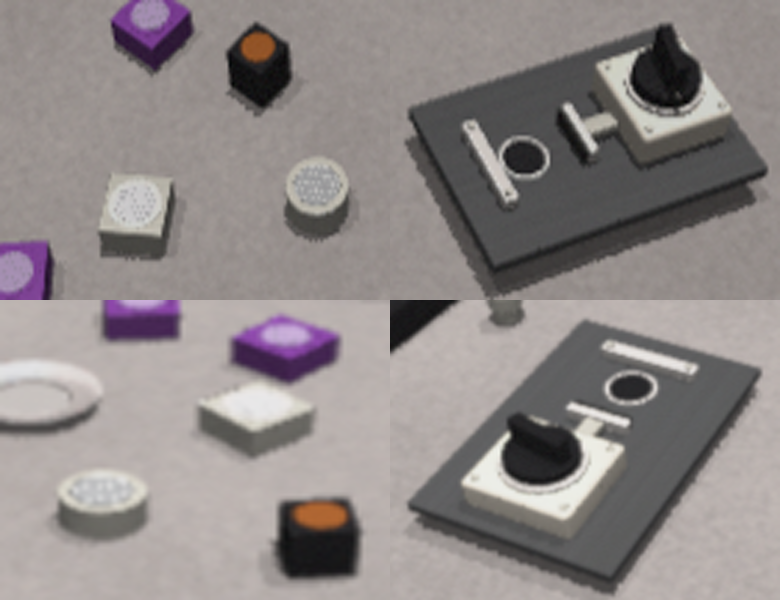

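The scene crop shows four square-like pieces and the other two of like size. In the full scene view:
- Purple look-alikes at (293,267), (215,397) and (221,470).
- Round cell at (386,352).
- Tall black cube at (352,288).
- Steel square, low block with a window at (285,362).

The last is the only unpainted, square, low one, so it is the chamber. I'll move the wrist camera above it.

```bash
python3 -m creep '[8,-20,0,-3,24,-60,0,-8,341,-870,0,-105,341,-870,0,-105,341,-870,0,-105,341,-870,0,-105,341,-870,0,-105,341,-870,0,-105,341,-870,0,-105,341,-870,0,-105,341,-870,0,-105,341,-870,0,-105,341,-870,0,-105,341,-870,0,-105,341,-870,0,-105,341,-870,0,-105,341,-870,0,-105,341,-870,0,-105,341,-870,0,-105,341,-870,0,-105]' -1 && python3 -m creep '[2,-4,0,0,2,-4,0,0]'
cat > w.py <<'E'
from h import *
im,d,K,Rm,e=cam("wrist"); P=pts(d,K,Rm,e); s=manip.read_state(); print(s["time_s"],s["position"].round(4))
t=s["tcp_rot"]; m=R.from_quat([t[1],t[2],t[3],t[0]]).as_matrix(); print("toolx ang",np.degrees(np.arctan2(m[1,0],m[0,0])).round(2))
X,Y,Z=P[...,0],P[...,1],P[...,2]
def rect(m):
    q=P[m]; r=cv2.minAreaRect((q[:,:2]*1000).astype(np.float32)); return len(q),np.round(r[0],1),np.round(r[1],1),round(r[2],1),np.median(q[:,2]).round(4)
def box(x0,x1,y0,y1,z0,z1): return (X>x0)&(X<x1)&(Y>y0)&(Y<y1)&(Z>z0)&(Z<z1)&(d>0)
E
python3 - <<'E'
from w import *
save(im,"w2.png"); sat=im.max(-1).astype(int)-im.min(-1)
print(rect(box(.46,.57,-.38,-.27,.024,.034)&(sat<40)), rect(box(.46,.57,-.38,-.27,.01,.034)&(sat<40)))
print(look_for("chamber_center","wrist")[:3], Z[box(.4,.6,-.4,-.2,-.02,.01)].mean())
E
```

```text
time_s: 3.05
position: [0.5182, -0.3273, 0.202]
tcp_rot: [0.001, 0.959, -0.284, 0.001]
ft_force: [-0.5, 1.1, -0.2]
finger_gap: 1.007
time_s: 3.25
position: [0.5192, -0.3267, 0.2018]
tcp_rot: [-0.0, 0.959, -0.283, -0.0]
ft_force: [0.4, 1.0, 0.1]
finger_gap: 0.997
3.3 [ 0.5191 -0.3258  0.2019]
toolx ang -32.85
(1390, array([ 518.3, -325.3]), array([50. , 49.1]), 55.7, np.float64(0.0282)) (1445, array([ 518. , -325.1]), array([50.1, 49.7]), 55.6, np.float64(0.0282))
[{'bbox': [97.4, 151.6, 151.9, 204.7], 'p': 0.93}, {'bbox': [235.8, 146.4, 271.0, 187.9], 'p': 0.92}, {'bbox': [346.0, 175.4, 401.5, 225.5], 'p': 0.76}] -0.00013030866340622903
```

View pics/w2.png

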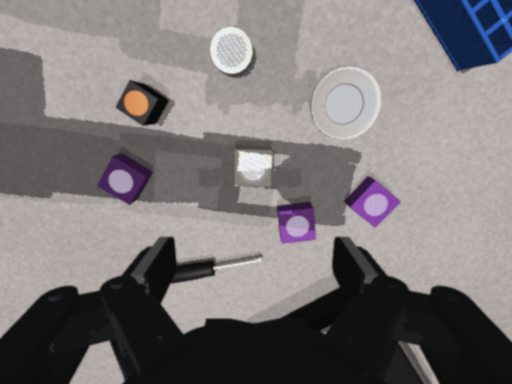

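The wrist view shows the chamber alone at (253,167), with a purple block at (296,223) clear of the fingers. Descending and gripping.

```bash
python3 -m creep '[-1,1,-30,-1.5,-1,1,-75,-1.5,-1,1,-120,-1.5,-1,1,-160,-1.5,-1,1,-180,-1.5,-1,1,-192,-1.5,-1,1,-199,-1.5,-1,1,-199,-1.5,-1,1,-199,-1.5]' -1 && python3 -m creep '[0,0,0,0,0,0,0,0,0,0,0,0,0,0,0,0,0,0,0,0,0,0,0,0,0,0,0,0,0,0,0,0,0,0,0,0,0,0,0,0]' 1 40
```

```text
time_s: 4.25
position: [0.5196, -0.3264, 0.005]
tcp_rot: [0.001, 0.955, -0.295, 0.001]
ft_force: [-0.3, 1.0, 0.6]
finger_gap: 0.997
time_s: 5.25
position: [0.5184, -0.3257, 0.0032]
tcp_rot: [-0.0, 0.955, -0.295, -0.0]
ft_force: [-0.1, 1.4, 0.2]
finger_gap: -0.005
```

```bash
python3 - <<'E'
from w import *
a=optics.camera("scene")[0][190:270,130:270]; b=optics.camera("side")[0][110:240,230:370]
save(np.hstack([cv2.resize(x,(390,380),interpolation=cv2.INTER_CUBIC) for x in (a,b)]),"miss.png"); print(manip.read_state()["finger_gap"])
E
```

```text
5.3 [ 0.5184 -0.3257  0.0033]
toolx ang -34.37
0.00019519854408982785
```

View pics/miss.png

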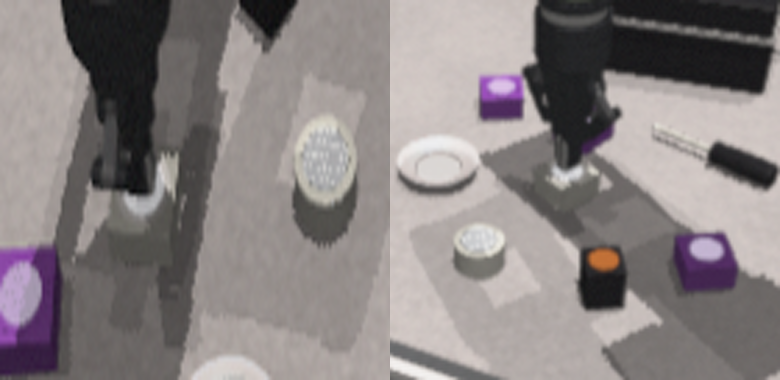

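```bash
python3 - <<'E'
from w import *
save(im,"w3.png")
for n in("scene","side"):
    im,d,K,Rm,e=cam(n); P=pts(d,K,Rm,e);X,Y,Z=P[...,0],P[...,1],P[...,2]
    m=(abs(X-.52)<.07)&(abs(Y+.325)<.06)&(d>0)
    for z0,z1 in((.004,.012),(.012,.022),(.022,.026),(.026,.031),(.031,.04),(.04,.06)):
        k=m&(Z>z0)&(Z<z1); dark=im.max(-1)<45
        for nm,kk in(("dark",k&dark),("light",k&~dark)):
            if kk.sum()>5: print(n,z0,nm,kk.sum(),P[kk].mean(0).round(3),P[kk].min(0).round(3),P[kk].max(0).round(3))
E
```

```text
5.45 [ 0.5184 -0.3257  0.0033]
toolx ang -34.37
scene 0.004 light 74 [ 0.535 -0.328  0.007] [ 0.454 -0.378  0.004] [ 0.577 -0.267  0.012]
scene 0.012 light 76 [ 0.538 -0.329  0.017] [ 0.514 -0.358  0.012] [ 0.553 -0.29   0.022]
scene 0.022 light 62 [ 0.532 -0.324  0.025] [ 0.503 -0.357  0.022] [ 0.553 -0.294  0.026]
scene 0.026 light 233 [ 0.528 -0.324  0.028] [ 0.503 -0.358  0.026] [ 0.553 -0.292  0.031]
scene 0.031 light 23 [ 0.529 -0.319  0.033] [ 0.515 -0.342  0.031] [ 0.548 -0.302  0.04 ]
scene 0.04 dark 14 [ 0.531 -0.329  0.046] [ 0.527 -0.335  0.042] [ 0.535 -0.324  0.051]
scene 0.04 light 24 [ 0.528 -0.319  0.05 ] [ 0.52  -0.337  0.04 ] [ 0.532 -0.312  0.06 ]
side 0.004 light 48 [ 0.513 -0.306  0.008] [ 0.483 -0.329  0.004] [ 0.548 -0.289  0.012]
side 0.012 light 62 [ 0.511 -0.306  0.017] [ 0.482 -0.335  0.012] [ 0.548 -0.288  0.022]
side 0.022 light 58 [ 0.513 -0.313  0.025] [ 0.482 -0.343  0.022] [ 0.549 -0.291  0.026]
side 0.026 light 97 [ 0.514 -0.314  0.027] [ 0.485 -0.339  0.026] [ 0.545 -0.29   0.031]
side 0.031 light 11 [ 0.518 -0.316  0.036] [ 0.507 -0.321  0.031] [ 0.528 -0.311  0.04 ]
side 0.04 dark 17 [ 0.508 -0.314  0.052] [ 0.504 -0.32   0.043] [ 0.513 -0.308  0.058]
side 0.04 light 40 [ 0.518 -0.317  0.048] [ 0.502 -0.326  0.04 ] [ 0.531 -0.311  0.058]
```

View pics/w3.png

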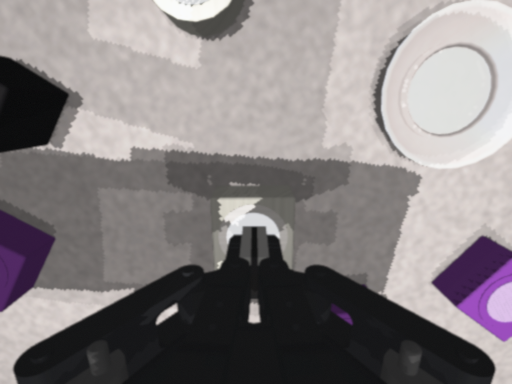

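```bash
python3 - <<'E'
from w import *
print(P[215:262:4,255].round(4)); print(P[215:262:4,244].round(4))
c=P[226:236,246:264].reshape(-1,3)
print(np.linalg.inv(np.array(optics.camera_params("wrist")["T_tool_cam"])).round(3))
t=m.T@(P[228:236:2,250]-s["position"]).T; print((t.T*1000).round(1))
E
```

```text
5.6 [ 0.5184 -0.3257  0.0033]
toolx ang -34.37
[[ 0.5274 -0.3144  0.0289]
 [ 0.5261 -0.3163  0.0292]
 [ 0.5246 -0.3186  0.0289]
 [ 0.5255 -0.3172  0.0382]
 [ 0.5253 -0.3174  0.0426]
 [ 0.5252 -0.3174  0.0474]
 [ 0.5255 -0.317   0.053 ]
 [ 0.5252 -0.3174  0.0563]
 [ 0.5256 -0.3169  0.0615]
 [ 0.5253 -0.3172  0.0645]
 [ 0.5255 -0.3169  0.0685]
 [ 0.5246 -0.3181  0.0695]]
[[ 0.5223 -0.3105  0.0295]
 [ 0.5204 -0.313   0.0281]
 [ 0.5191 -0.3149  0.0288]
 [ 0.5207 -0.3133  0.0393]
 [ 0.5206 -0.3137  0.0435]
 [ 0.5207 -0.3139  0.0482]
 [ 0.5207 -0.3141  0.0524]
 [ 0.5209 -0.3142  0.0566]
 [ 0.5211 -0.3141  0.061 ]
 [ 0.5213 -0.314   0.065 ]
 [ 0.5211 -0.3145  0.0678]
 [ 0.522  -0.3136  0.0731]]
[[ 1.     0.001 -0.    -0.   ]
 [-0.001  0.957 -0.29   0.021]
 [ 0.     0.29   0.957  0.185]
 [ 0.     0.     0.     1.   ]]
[[ -1.8 -11.3 -36.8]
 [ -1.7 -11.1 -39. ]
 [ -1.7 -10.9 -40.9]
 [ -1.7 -11.1 -43.8]]
```

The picture shows the shut fingers hovering just above the chamber, tips at about z 33 mm while the state says 3 mm. The chamber hasn't moved. So the tips sit about 30 mm behind the reported TCP, in line with it in x and y. I'll open, go about 28 mm lower and grip again.

```bash
python3 -m creep '[0,0,2,0,0,0,2,0,0,0,2,0,0,0,2,0,0,0,2,0,0,0,2,0,0,0,2,0,0,0,2,0]' -1 && python3 -m creep '[0,0,-8,0,0,0,-16,0,0,0,-22,0,0,0,-27,0,0,0,-30,0,0,0,-30,0]' && python3 -m creep '[0,0,0,0,0,0,0,0,0,0,0,0,0,0,0,0,0,0,0,0,0,0,0,0,0,0,0,0,0,0,0,0]' 1 40
```

```text
time_s: 6.4
position: [0.5184, -0.3257, 0.0052]
tcp_rot: [-0.0, 0.955, -0.295, -0.0]
ft_force: [1.2, -0.4, -0.3]
finger_gap: 1.006
time_s: 7.0
position: [0.518, -0.3253, -0.0255]
tcp_rot: [-0.0, 0.955, -0.295, -0.001]
ft_force: [-0.2, -0.3, 0.2]
finger_gap: 0.999
time_s: 7.8
position: [0.5189, -0.3261, -0.0241]
tcp_rot: [0.0, 0.955, -0.295, 0.0]
ft_force: [0.6, 0.7, 5.2]
finger_gap: 0.577
```

```bash
python3 -m creep '[0,0,10,0,0,0,30,0,0,0,70,0,0,0,110,0,2,15,145,0,8,60,150,4,14,105,150,10,20,150,150,16,27,195,150,22,34,240,150,27.3,40,275,150,27.3,44,290,150,27.3,44,290,150,27.3,44,290,150,27.3]'
python3 - <<'E'
from w import *
save(im,"w4.png")
print("plate z",np.median(Z[box(.5,.62,.0,.12,.03,.04)]))
k=box(.48,.65,-.05,.13,.041,.056)
nl,lab,stt,c=cv2.connectedComponentsWithStats(k.astype(np.uint8))
for i in range(1,nl):
    if stt[i,4]>40: print("st",rect(lab==i),c[i].round())
dk=(im.max(-1)<25)&box(.5,.62,.0,.08,.025,.04); print("dark",dk.sum(),rect(dk) if dk.sum() else 0, np.median(P[dk],0))
print(manip.read_state()["finger_gap"])
E
```

```text
time_s: 9.2
position: [0.5618, -0.0362, 0.1247]
tcp_rot: [0.0, 0.998, -0.061, -0.001]
ft_force: [0.3, -0.6, -3.2]
finger_gap: 0.579
9.25 [ 0.5619 -0.0368  0.1248]
toolx ang -7.11
plate z 0.03488835283682917
st (2186, array([571.1,  91.7]), array([41.6, 81.2]), 82.9, np.float64(0.0481)) [246.  40.]
st (1148, array([559.2,   1.2]), array([12.3, 79.2]), 82.7, np.float64(0.0468)) [247. 150.]
dark 0 0 [nan nan nan]
0.57847266903735
  return _methods._mean(a, axis=axis, dtype=dtype,
  ret = um.true_divide(
```

View pics/w4.png

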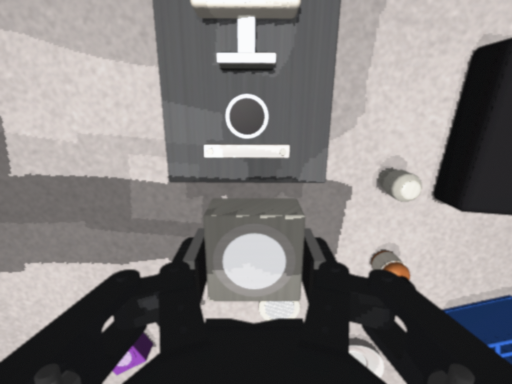

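The picture shows the chamber held square between the fingers at (254,260), the light-hole ring at (247,116), the rail at (247,151) and the jaw at (246,60). Now I measure the offsets.

```bash
python3 - <<'E'
from w import *
# ring: fit ellipse of bright ring pixels on plate
g=im.min(-1); sub=np.zeros_like(g); sub[88:141,220:275]=(g[88:141,220:275]>140)
u=np.argwhere(sub)[:,::-1]; k=[tuple(x) for x in u]
Q=P[u[:,1],u[:,0]]; (cx,cy),r=cv2.minEnclosingCircle((Q[:,:2]*1000).astype(np.float32)); print("ring c",cx,cy,r,Q[:,2].mean())
a=np.radians(-7.15); ex=np.array([np.cos(a),np.sin(a)]); ey=np.array([-np.sin(a),np.cos(a)])
rail=np.array([559.2,1.2])
def st(q): d=q-rail; return np.array([d@ex,d@ey])
print("ring in rail frame",st(np.array([cx,cy])), "(expect 0,31)")
j=box(.5,.64,.04,.12,.044,.052); q=P[j][:,:2]*1000; L=(q-rail)@np.c_[ex,ey]
w=abs(L[:,0])<24; print("jaw y percentiles",np.percentile(L[w,1],[0.5,2,5]), "expect 63..72+")
h=(Z>.1)&(Z<.2)&(d>0); hh=h&(np.abs((X-.562))<.045)&(np.abs(Y+.037)<.045)
zz=Z[230:290,225:285]; print("held top z",np.median(zz))
t=hh&(abs(Z-np.median(zz))<.003); v,uu=np.nonzero(t); print(uu.min(),uu.max(),v.min(),v.max())
T=(P-s["position"])@m; T=T*1000
print("top in tool", T[t].min(0).round(1),T[t].max(0).round(1))
f=np.zeros_like(t); f[190:225,205:303]=1; f&=(d>0)&(Z>.06)&(Z<.125); print("front face y",np.median(T[f],0).round(1), np.percentile(T[f][:,2],[2,98]).round(1))
E
```

```text
9.3 [ 0.562  -0.0371  0.125 ]
toolx ang -7.16
ring c 563.4380493164062 31.61571502685547 20.845029830932617 0.037133192374885306
ring in rail frame [ 0.41932792 30.70669221] (expect 0,31)
jaw y percentiles [70.60334415 70.78634536 71.21365438] expect 63..72+
held top z 0.17752734118733943
176 331 213 300
top in tool [-38.4 -25.8 -55.6] [ 38.1  24.7 -49.6]
  return _methods._mean(a, axis=axis, dtype=dtype,
  ret = um.true_divide(
Traceback (most recent call last):
IndexError: index -1 is out of bounds for axis 0 with size 0
```

```bash
python3 -m creep '[0,15,0,0,1,45,0,0,1.6,65,0,0,1.6,73.5,0,0,1.6,73.5,-30,0,1.6,73.5,-65,0,1.6,73.5,-90,0,1.6,73.5,-103,0,1.6,73.5,-109,0,1.6,73.5,-111,0,1.6,73.5,-111,0,1.6,73.5,-111,0]' && python3 -m creep '[0,0,-0.5,0,0,0,-1,0,0,0,-1.5,0,0,0,-2,0,0,0,-2,0]' && python3 -m creep '[0,0,-0.5,0,0,0,-1,0,0,0,-1,0]'
```

```text
time_s: 10.5
position: [0.5655, 0.0376, 0.0158]
tcp_rot: [0.0, 0.998, -0.062, 0.002]
ft_force: [-0.0, -0.6, -3.8]
finger_gap: 0.578
time_s: 11.0
position: [0.5639, 0.0378, 0.0122]
tcp_rot: [0.0, 0.998, -0.062, -0.0]
ft_force: [0.4, -0.6, -3.1]
finger_gap: 0.576
time_s: 11.3
position: [0.5639, 0.0378, 0.0112]
tcp_rot: [-0.0, 0.998, -0.062, -0.0]
ft_force: [-0.7, -0.5, -2.9]
finger_gap: 0.576
```

```bash
python3 -m creep '[0,0,-0.4,0,0,0,-0.8,0,0,0,-0.8,0]' && python3 -m creep '[0,0,-0.4,0,0,0,-0.8,0,0,0,-0.8,0]'
```

```text
time_s: 11.6
position: [0.564, 0.0378, 0.0109]
tcp_rot: [0.0, 0.998, -0.062, -0.0]
ft_force: [-1.3, 0.1, 1.4]
finger_gap: 0.578
time_s: 11.9
position: [0.5641, 0.0378, 0.0109]
tcp_rot: [0.0, 0.998, -0.062, -0.0]
ft_force: [-4.2, -0.2, 7.5]
finger_gap: 0.578
```

Contact. I'll ease off, release, rise and look at the knob and chamber.

```bash
python3 -m creep '[0,0,0.8,0,0,0,1,0]' && python3 -m creep '[0,0,0,0,0,0,0,0,0,0,0,0,0,0,0,0,0,0,0,0,0,0,0,0,0,0,0,0]' -1 && python3 -m creep '[0,0,10,0,0,0,40,0,0,0,80,0,0,5,125,0,0,15,165,0,0,22,185,0,0,22,190,0,0,22,190,0,0,22,190,0]'
python3 - <<'E'
from w import *
save(im,"w5.png")
print("chamber",rect(box(.51,.62,-.01,.075,.058,.068)))
print("wing",rect(box(.5,.65,.1,.2,.1,.115)),"hub",rect(box(.5,.65,.1,.2,.078,.087)), Z[box(.5,.65,.1,.2,.1,.12)].max())
for r in look_for("knob_grip","wrist")[:2]: print(r)
k=box(.5,.65,.1,.2,.1,.115); q=P[k][:,:2]*1000; c=q.mean(0); w,V=np.linalg.eigh(np.cov((q-c).T)); print(c,np.sqrt(w),np.degrees(np.arctan2(V[1,1],V[0,1])))
E
```

```text
time_s: 12.1
position: [0.5641, 0.0378, 0.0109]
tcp_rot: [0.0, 0.998, -0.062, 0.0]
ft_force: [-2.0, 0.0, 0.6]
finger_gap: 0.575
time_s: 12.8
position: [0.564, 0.0378, 0.0106]
tcp_rot: [-0.0, 0.998, -0.062, -0.0]
ft_force: [0.4, -0.0, 0.2]
finger_gap: 1.001
time_s: 13.7
position: [0.5627, 0.0595, 0.1989]
tcp_rot: [0.0, 0.998, -0.062, -0.002]
ft_force: [-0.1, 0.4, -0.0]
finger_gap: 0.999
13.75 [0.5625 0.0595 0.1984]
toolx ang -7.09
chamber (1656, array([564.1,  38. ]), array([50.4, 49.4]), 82.0, np.float64(0.0632))
wing (687, array([578.5, 150.8]), array([12.1, 45.9]), 71.3, np.float64(0.1075)) hub (1563, array([578.8, 150.8]), array([52.6, 52.3]), 83.3, np.float64(0.0813)) 0.10988788347456668
{'bbox': [231.0, 60.9, 289.1, 119.4], 'p': 0.56}
[578.27470637 150.71408205] [ 3.48033411 13.03083389] 161.26229698072373
```

View pics/w5.png

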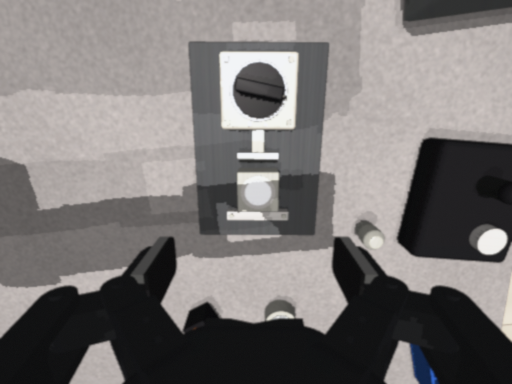

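Chamber sits in the slot at (564,38), about 1° off square, which the jaw will square up. It shows in the picture at (258,192) between rail and jaw. The wing lies at (259,90), its axis at (578.4,150.8) and its direction −18.7°. I'll line the jaws up across it.

```bash
python3 -m creep '[3,15,0,8,8,45,0,16,14.4,75,0,24,14.4,91,0,32,14.4,91,0,40,14.4,91,0,48,14.4,91,0,56,14.4,91,0,64,14.4,91,0,72,14.4,91,-20,78.4,14.4,91,-50,78.4,14.4,91,-80,78.4,14.4,91,-95,78.4,14.4,91,-100,78.4,14.4,91,-100,78.4,14.4,91,-100,78.4]' && python3 -c "from station import manip as m;s=m.read_state();print(s['position'],s['tcp_rot'],s['qpos'],s['moment'])"
```

```text
time_s: 15.4
position: [0.5796, 0.1508, 0.102]
tcp_rot: [0.001, 0.812, 0.583, 0.001]
ft_force: [-0.0, 0.4, 1.1]
finger_gap: 0.999
[0.57963921 0.15084879 0.10202015] [6.14997677e-04 8.12425640e-01 5.83063506e-01 1.07170583e-03] [ 1.10190071e-01  3.51588463e-01  1.57640889e+00 -2.28748660e-05
  1.21112414e+00 -1.13479184e+00] [-0.02270849 -0.04661991 -0.0166851 ]
```

```bash
python3 -m creep '[-1,0,-15,0,-1,0,-30,0,-1,0,-40,0,-1,0,-46,0,-1,0,-46,0,-1,0,-46,0]' && python3 -m creep '[0,0,0,0,0,0,0,0,0,0,0,0,0,0,0,0,0,0,0,0,0,0,0,0,0,0,0,0,0,0,0,0,0,0,0,0,0,0,0,0]' 1 50; cat > m.py <<'E'
from station import manip
import numpy as np
s=manip.read_state(); t=s["tcp_rot"]; a=np.degrees(2*np.arctan2(t[2],t[1])); a=(a+180)%360-180
print("M",np.round(s["moment"],3),"F",np.round(s["ft_force"],1),"ang",round(a,1),"q6",round(s["qpos"][5],2),"gap",round(s["finger_gap"],3),"t",round(s["time_s"],2),"p",s["position"].round(4))
E
python3 m.py
```

```text
time_s: 16.0
position: [0.5774, 0.1508, 0.0545]
tcp_rot: [-0.0, 0.812, 0.583, -0.0]
ft_force: [0.8, 0.0, 0.2]
finger_gap: 0.999
time_s: 17.0
position: [0.5777, 0.1512, 0.0551]
tcp_rot: [-0.0, 0.812, 0.583, 0.001]
ft_force: [0.3, 3.4, 3.0]
finger_gap: 0.128
M [ 0.632 -0.006  0.026] F [0.3 3.4 3. ] ang 71.3 q6 -1.13 gap 0.128 t 17.0 p [0.5777 0.1512 0.0551]
```

```bash
python3 -m creep '[0,0,0,-2,0,0,0,-6,0,0,0,-11,0,0,0,-16,0,0,0,-21,0,0,0,-26,0,0,0,-30,0,0,0,-30,0,0,0,-30]' >/dev/null; python3 m.py;  python3 -m creep '[0,0,0,-3,0,0,0,-8,0,0,0,-13,0,0,0,-18,0,0,0,-24,0,0,0,-30,0,0,0,-36,0,0,0,-41,0,0,0,-45,0,0,0,-45,0,0,0,-45]' >/dev/null; python3 m.py
```

```text
M [ 0.859 -0.085 -0.095] F [0.7 5.  2.6] ang 41.4 q6 -0.61 gap 0.131 t 17.9 p [0.5779 0.1516 0.055 ]
M [ 1.065 -0.295 -0.116] F [2.6 5.7 1. ] ang -3.6 q6 0.17 gap 0.13 t 19.0 p [0.5785 0.1519 0.0551]
```

```bash
sed -i 's/print("M"/print("tau6",round(s["tau"][5],3),"M"/' m.py
python3 -m creep '[0,0,0,-3,0,0,0,-7,0,0,0,-11,0,0,0,-15]' >/dev/null; python3 m.py
python3 -m creep '[0,0,0,-4,0,0,0,-8]' >/dev/null; python3 m.py
python3 -m creep '[0,0,0,-4,0,0,0,-8]' >/dev/null; python3 m.py
python3 -m creep '[0,0,0,-4,0,0,0,-8]' >/dev/null; python3 m.py
python3 - <<'E'
from h import *
im,d,K,Rm,e=cam("side"); P=pts(d,K,Rm,e);X,Y,Z=P[...,0],P[...,1],P[...,2]
a=np.radians(-7.15); ex=np.array([np.cos(a),np.sin(a)]); ey=np.array([-np.sin(a),np.cos(a)])
L=(P[...,:2]*1000-np.array([563.2,31.8]))@np.c_[ex,ey]
ch=(abs(L[...,0])<35)&(abs(L[...,1])<60)&(Z>.056)&(Z<.07)&(d>0); q=L[ch]; print("chamber",cv2.minAreaRect(q.astype(np.float32)))
E
```

```text
tau6 -0.381 M [ 1.086 -0.366  0.192] F [2.3 7.  1. ] ang -18.7 q6 0.44 gap 0.126 t 19.4 p [0.5787 0.1518 0.0551]
tau6 -0.381 M [ 1.041 -0.393  0.125] F [2.7 5.8 0.6] ang -26.7 q6 0.58 gap 0.133 t 19.6 p [0.5787 0.1518 0.0551]
tau6 -0.381 M [ 1.068 -0.455  0.201] F [ 2.7  6.5 -0.6] ang -34.7 q6 0.72 gap 0.128 t 19.8 p [0.5788 0.1518 0.0551]
tau6 -0.382 M [ 1.064 -0.449  0.228] F [3.6 5.6 0.5] ang -42.7 q6 0.86 gap 0.129 t 20.0 p [0.5789 0.1517 0.0551]
chamber ((-1.7071475982666016, 5.498006820678711), (51.53881072998047, 51.15729904174805), 89.68423461914062)
```

```bash

python3 -m creep '[0,0,0,-4,0,0,0,-8]' >/dev/null; python3 m.py
python3 -m creep '[0,0,0,-4,0,0,0,-8]' >/dev/null; python3 m.py
python3 -m creep '[0,0,0,-3,0,0,0,-6]' >/dev/null; python3 m.py
python3 -m creep '[0,0,0,-2,0,0,0,-4]' >/dev/null; python3 m.py
```

```text
tau6 -0.391 M [ 1.02  -0.504  0.256] F [3.9 5.  0.3] ang -50.7 q6 1.0 gap 0.131 t 20.25 p [0.5791 0.1516 0.0551]
tau6 -0.383 M [ 0.952 -0.507  0.186] F [ 3.7  5.3 -0.4] ang -58.7 q6 1.14 gap 0.127 t 20.45 p [0.5791 0.1516 0.0551]
tau6 -0.238 M [ 0.992 -0.524  0.169] F [ 3.9  5.2 -0.3] ang -64.7 q6 1.24 gap 0.13 t 20.65 p [0.5792 0.1515 0.0551]
tau6 -0.095 M [ 0.979 -0.594  0.203] F [ 3.5  4.6 -0.2] ang -68.6 q6 1.31 gap 0.128 t 20.85 p [0.5792 0.1515 0.0551]
```

```bash

python3 -m creep '[0,0,0,-2,0,0,0,-4]' >/dev/null; python3 m.py
python3 -m creep '[0,0,0,-2,0,0,0,-4]' >/dev/null; python3 m.py
python3 -m creep '[0,0,0,-2,0,0,0,-4]' >/dev/null; python3 m.py
```

```text
tau6 -0.098 M [ 0.904 -0.639  0.196] F [4.8 4.5 0.4] ang -72.6 q6 1.38 gap 0.127 t 21.05 p [0.5792 0.1514 0.0551]
tau6 -0.089 M [ 0.934 -0.62   0.188] F [4.8 3.7 0. ] ang -76.6 q6 1.45 gap 0.13 t 21.25 p [0.5793 0.1514 0.0551]
tau6 -0.075 M [ 0.897 -0.616  0.185] F [ 4.1  4.8 -0.9] ang -80.6 q6 1.52 gap 0.127 t 21.45 p [0.5793 0.1513 0.0551]
```

```bash
echo 'import sys; sys.exit(3 if s["moment"][2]<0.11 or s["moment"][2]>.32 else 0)' >> m.py
python3 -m creep '[0,0,0,-2,0,0,0,-4]' >/dev/null; python3 m.py && 
python3 -m creep '[0,0,0,-2,0,0,0,-4]' >/dev/null && python3 m.py &&
python3 -m creep '[0,0,0,-2,0,0,0,-4]' >/dev/null && python3 m.py &&
python3 -m creep '[0,0,0,-2,0,0,0,-4]' >/dev/null && python3 m.py &&
python3 -m creep '[0,0,0,-2,0,0,0,-4]' >/dev/null && python3 m.py
```

```text
tau6 -0.061 M [ 0.86  -0.595  0.252] F [ 4.   4.4 -0.1] ang -84.6 q6 1.59 gap 0.132 t 21.65 p [0.5793 0.1513 0.0551]
tau6 -0.048 M [ 0.823 -0.625  0.246] F [4.  3.5 0.4] ang -88.6 q6 1.66 gap 0.129 t 21.85 p [0.5793 0.1512 0.0551]
tau6 -0.034 M [ 0.785 -0.643  0.194] F [3.5 4.3 0.8] ang -92.6 q6 1.73 gap 0.13 t 22.05 p [0.5793 0.1511 0.0551]
tau6 -0.02 M [ 0.789 -0.628  0.302] F [ 4.4  3.7 -0.6] ang -96.6 q6 1.8 gap 0.127 t 22.25 p [0.5793 0.1511 0.0551]
tau6 -0.007 M [ 0.766 -0.64   0.265] F [ 3.6  3.8 -0.3] ang -100.6 q6 1.87 gap 0.127 t 22.45 p [0.5793 0.151  0.0551]
```

```bash
sed -i 's/>.32/>.5/' m.py
python3 -m creep '[0,0,0,-2,0,0,0,-4]' >/dev/null; python3 m.py && 
python3 -m creep '[0,0,0,-2,0,0,0,-4]' >/dev/null && python3 m.py &&
python3 -m creep '[0,0,0,-2,0,0,0,-4]' >/dev/null && python3 m.py &&
python3 -m creep '[0,0,0,-2,0,0,0,-4]' >/dev/null && python3 m.py &&
python3 -m creep '[0,0,0,-2,0,0,0,-4]' >/dev/null && python3 m.py
```

```text
tau6 0.007 M [ 0.727 -0.618  0.227] F [3.9 3.4 0.8] ang -104.6 q6 1.94 gap 0.133 t 22.65 p [0.5793 0.151  0.0551]
tau6 0.026 M [ 0.686 -0.671  0.357] F [ 4.8  3.8 -0.6] ang -108.6 q6 2.01 gap 0.127 t 22.85 p [0.5793 0.1509 0.0551]
tau6 0.165 M [ 0.663 -0.6    0.457] F [ 4.   3.7 -0.4] ang -112.6 q6 2.08 gap 0.125 t 23.05 p [0.5792 0.1508 0.0551]
tau6 -0.046 M [ 0.656 -0.618  0.212] F [4.5 3.6 0.5] ang -116.6 q6 2.15 gap 0.127 t 23.25 p [0.5792 0.1508 0.0551]
tau6 -0.127 M [ 0.605 -0.628  0.12 ] F [3.8 3.6 0.1] ang -120.6 q6 2.22 gap 0.134 t 23.45 p [0.5793 0.1508 0.0551]
```

```bash
sed -i '$d' m.py
python3 -m creep '[0,0,0,-2,0,0,0,-4]' >/dev/null; python3 m.py
python3 -m creep '[0,0,0,-2,0,0,0,-4]' >/dev/null; python3 m.py
```

```text
tau6 -0.125 M [ 0.542 -0.603  0.202] F [4.1 2.8 0.4] ang -124.6 q6 2.29 gap 0.13 t 23.65 p [0.5792 0.1507 0.0551]
tau6 -0.204 M [ 0.56  -0.535  0.121] F [3.  3.2 0.7] ang -128.6 q6 2.36 gap 0.131 t 23.85 p [0.5792 0.1507 0.0551]
```

```bash

python3 -m creep '[0,0,0,-1.5,0,0,0,-3]' >/dev/null; python3 m.py
python3 -m creep '[0,0,0,-1.5,0,0,0,-3]' >/dev/null; python3 m.py
```

```text
tau6 0.023 M [ 0.616 -0.753  0.236] F [5.  3.3 0.3] ang -131.6 q6 2.41 gap 0.127 t 24.05 p [0.5791 0.1506 0.0551]
tau6 0.17 M [ 0.544 -0.787  0.388] F [3.8 1.  0.7] ang -134.6 q6 2.46 gap 0.126 t 24.25 p [0.5791 0.1506 0.0551]
```

```bash
python3 - <<'E'
from h import *
a=np.radians(-7.15); ex=np.array([np.cos(a),np.sin(a)]); ey=np.array([-np.sin(a),np.cos(a)])
for n in("scene","side"):
    im,d,K,Rm,e=cam(n); P=pts(d,K,Rm,e);X,Y,Z=P[...,0],P[...,1],P[...,2]
    L=(P[...,:2]*1000-np.array([563.2,31.8]))@np.c_[ex,ey]
    ch=(abs(L[...,0])<35)&(abs(L[...,1])<50)&(Z>.056)&(Z<.07)&(d>0); q=L[ch]; print(n,"chamber",ch.sum(),cv2.minAreaRect(q.astype(np.float32)))
    rl=(abs(L[...,0])<45)&(L[...,1]>-42)&(L[...,1]<-22)&(Z>.044)&(Z<.050)&(d>0); print(" rail",np.percentile(L[rl],[2,98],axis=0).round(1).tolist())
    jw=(abs(L[...,0])<26)&(L[...,1]>20)&(L[...,1]<45)&(Z>.044)&(Z<.053)&(d>0); print(" jaw",jw.sum(),np.percentile(L[jw],[2,50,98],axis=0).round(1).tolist() if jw.sum() else 0)
    b=(285,130,417,225) if n=="scene" else (155,215,285,335)
    save(cv2.resize(im[b[1]:b[3],b[0]:b[2]],(780,560),interpolation=cv2.INTER_CUBIC),"cl_%s.png"%n)
E
```

```text
scene chamber 416 ((1.4585762023925781, 0.7720623016357422), (51.381019592285156, 51.6198844909668), 89.4236068725586)
 rail [[-35.3, -36.1], [41.1, -22.7]]
 jaw 39 [[-22.5, 23.1], [4.9, 35.2], [25.7, 44.0]]
side chamber 289 ((-4.729143142700195, 2.3070602416992188), (51.24989700317383, 48.819522857666016), 86.43529510498047)
 rail [[-41.9, -34.5], [-24.0, -22.3]]
 jaw 106 [[-25.8, 25.1], [-6.0, 32.4], [8.6, 43.7]]
```

The chamber is now at the rail (y≈0). The torque peaked, dropped (first click at about −114°) and is peaking again 22° later. I'll go just past the second click, so the knob is let go at low torque.

```bash

python3 -m creep '[0,0,0,-1.5,0,0,0,-3]' >/dev/null; python3 m.py
```

```text
tau6 0.004 M [ 0.618 -0.709  0.227] F [ 4.3  2.7 -0. ] ang -137.6 q6 2.51 gap 0.13 t 24.55 p [0.5791 0.1506 0.0551]
```

```bash
python3 -m creep '[0,0,0,0,0,0,0,0]' >/dev/null; python3 m.py; python3 -m creep '[0,0,0,0,0,0,0,0,0,0,0,0,0,0,0,0,0,0,0,0,0,0,0,0,0,0,0,0]' -1 && python3 -m creep '[0,0,10,0,0,0,40,0,0,0,80,0,0,0,120,5,0,-30,150,13,0,-65,160,21,0,-90,160,29,0,-90,160,37,0,-90,160,45,0,-90,160,53,0,-90,160,61,0,-90,160,69,0,-90,160,77,0,-90,160,85,0,-90,160,93,0,-90,160,101,0,-90,160,109,0,-90,160,117,0,-90,160,125,0,-90,160,130]' && python3 -m creep '[0,0,0,0,0,0,0,0,0,0,0,0,0,0,0,0]'
python3 - <<'E'
from w import *
save(im,"w6.png")
a=np.radians(-7.15); ex=np.array([np.cos(a),np.sin(a)]); ey=np.array([-np.sin(a),np.cos(a)])
L=(P[...,:2]*1000-np.array([563.3,31.7]))@np.c_[ex,ey]
def r2(mm): r=cv2.minAreaRect(L[mm].astype(np.float32)); return mm.sum(),np.round(r[0],1),np.round(r[1],1),round(r[2],1),np.median(Z[mm]).round(4)
print("chamber",r2((abs(L[...,0])<35)&(abs(L[...,1])<40)&(Z>.058)&(Z<.068)&(d>0)))
rl=(abs(L[...,0])<45)&(L[...,1]>-42)&(L[...,1]<-22)&(Z>.044)&(Z<.050)&(d>0); print("rail",r2(rl))
jw=(abs(L[...,0])<30)&(L[...,1]>20)&(L[...,1]<39)&(Z>.046)&(Z<.053)&(d>0); print("jaw y",np.percentile(L[jw][:,1],[2,98]))
print("wing",rect(box(.5,.65,.1,.2,.1,.115)))
E
```

```text
tau6 0.077 M [ 0.573 -0.737  0.098] F [ 4.4  3.6 -0.2] ang -137.6 q6 2.51 gap 0.129 t 24.75 p [0.5791 0.1506 0.0551]
time_s: 25.45
position: [0.5774, 0.1507, 0.0547]
tcp_rot: [-0.0, -0.361, 0.933, -0.0]
ft_force: [-0.6, 0.4, 0.9]
finger_gap: 0.996
time_s: 27.45
position: [0.5775, 0.0608, 0.2156]
tcp_rot: [0.0, 0.998, -0.065, 0.0]
ft_force: [-0.5, -0.3, -0.2]
finger_gap: 1.002
time_s: 27.85
position: [0.5774, 0.0608, 0.2148]
tcp_rot: [-0.0, 0.998, -0.067, 0.0]
ft_force: [0.1, 0.3, 0.6]
finger_gap: 1.001
27.9 [0.5774 0.0607 0.2148]
toolx ang -7.7
chamber (np.int64(1488), array([-0.3,  0.3]), array([49.9, 50.5]), 0.1, np.float64(0.0632))
rail (np.int64(317), array([ -0.8, -30.7]), array([12.5, 79.4]), 89.9, np.float64(0.0468))
jaw y [24.95129905 38.05306813]
wing (596, array([578.4, 150.9]), array([12. , 45.9]), 45.3, np.float64(0.1076))
```

View pics/w6.png

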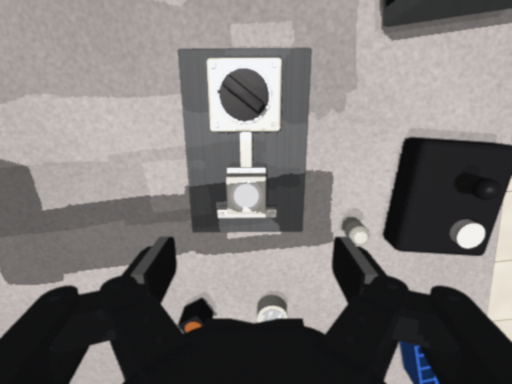

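The picture shows the chamber at (247,195), squared against the rail at (247,213), with the jaw on it at (246,172) and the gripper clear. Handing in.

```bash
python3 -c "from station import ticket; print(ticket.job_done())"
```

```text
the job is handed in; nothing more can be done
None
```

The steel chamber is clamped in the stage slot, window up, and the job was handed in at about 28 s. I set it in the slot and let go. Then I turned the knob about 209° clockwise in one grip, until the torque showed two clicks, and let go.

**Last checks:**
- **Position:** the chamber's middle is within about 0.5 mm of the light hole's centre, and it is square to the rail to about 0.1°.
- **Clamping:** the jaw measures 25 mm from the seat, which puts it against the chamber. The gripper is open and clear.
- **Bystanders:** I never touched them. I did not measure their positions again at the end.

**What disagreed or went wrong:**
- **Fingertips:** they sit about 30 mm behind the TCP the robot reports, so my first grasp closed on air just above the chamber. The chamber did not move, and going about 28 mm lower fixed it.
- **Clicks:** I read them from the torque alone. It peaked at about 0.46 and 0.39 N m, above the 0.27 stated. After each peak it fell to about 0.1 N m rather than to zero. The peaks came 22° apart, which matches the stated 0.39 rad per click.
- **Set-down:** I overshot the contact by about a millimetre, so the chamber was briefly pressed on the plate at about 10 N before I eased off and let go.
- **Pictures:** I viewed nine of the ten allowed.

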